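Turn a lathe-fresh tool handle over from end grip to side grip in a V-block

TASK

Take the pale wooden tool handle with the copper ferrule out of the rack by its upper end, lay it foot first in the sloping V-block and let go of it there. Then take it by its middle and lay it level in the two notches of the green rest, its ferrule end pushed up against the blue stop, and let go. The finish is fresh: grip it lightly (about 15 N, never above 30 N), never press it hard or drop it, and leave the dark handle, the wax tin and the spanner alone.

Things in the scene. Friction and masses are not known exactly. Their poses are not given: they have to be found in the camera images.
- handle: Pale beech tool handle to be moved: a plain round rod 28 mm in diameter, 200 mm long, about 90 g (varies). Origin at the centre of its plain foot end, z along the rod to the ferrule. Starts upright in one of the rack's wells, ferrule up, top 210 mm above the table, its lowest 80 mm in the well. Its finish is marked by more than 30 N on a finger or 40 N against a fixture.
- handle_mid (a point): Middle of the pale handle, on its axis, 100 mm from either end.
- handle_ferrule (a point): Centre of the pale handle's ferrule end face, 200 mm from the foot; a 22 mm copper band of the same diameter marks this end.
- dark_handle: A second handle of the same size, dark wood with a silvery ferrule, upright in the other well; to be left alone. Origin at the centre of its foot, z up.
- rack: Fixed light wooden block with two square wells (34 mm wide) 70 mm apart along its y, at y = +35 and -35 mm. Outer size 58 x 150 mm in x and y, top 90 mm above the table, on a 90 x 170 x 10 mm base; well floors 10 mm above the table. Origin at the centre of its underside.
- vblock: Fixed dark wooden V-block stand, 200 mm long in x, 100 mm wide, with a trough that climbs at 45 degrees towards its own +x. Origin at the centre of its underside, z up.
- trough: The V-block's sloping trough. Origin: centre of the seated handle's foot end, 65 mm above the table; x runs up along the seated handle's axis, 45 degrees above level; y level; z square to both, upward. Two 90-degree V saddles, 16 mm thick along x, 52 mm wide, centred at x = 30 and 136 mm, reach to 1 mm below the axis. A green foot plate with its face at x = 0 reaches 14 mm above the axis.
- rest: Fixed green level rest, base 250 x 90 x 12 mm. Two 90-degree V notches, 16 mm thick along x, 52 mm wide, centred at x = -58 and +58 mm, hold the handle level along x, its axis 62 mm above the table; between them it is open down to the base. A blue stop plate (10 mm thick, 60 wide, top at 82 mm) has its face at x = +100 mm. Origin at the centre of its underside, z up.
- rest_stop (a point): Point on the blue stop's inner face where the ferrule end's centre must come, 62 mm above the table; axes as the rest's. A handle pressed down by the gripper binds in the notches; raised 2 or 3 mm it slides up to the stop freely, and can then be lowered again.
- wax_tin: Orange tin, 64 mm in diameter, 60 mm high; leave alone. Origin at the centre of its underside.
- spanner: Steel spanner 160 mm long lying flat; leave alone. Origin at its underside.
- trough_gap (a point): Point on the seated handle's axis 83 mm up from its foot, midway between the saddles. Here (x from 38 to 128 mm of the trough) there is room for fingers down to a plank 40 mm below the axis. The seated handle's upper end (from 144 to 200 mm) overhangs freely, for the end grip.
There are look-alikes about, which are no part of the job. Leave any purple, red or turquoise look-alike of the handle alone.

How it is judged:
By the outcome, as a careful person would: the job done as asked, in the order asked, and still so for the second after the job is handed in, with the robot touching nothing.
It also fails if it takes over 72 s, if anything falls off the work surface, if the arm or the gripper's body presses on something with over 40 N, if the wrist force passes 120 N, or if a joint passes its speed limit or range.

ROBOT

A 6-joint arm with a two-finger parallel gripper is mounted at the origin on the work surface. World frame = base frame: x ahead of the robot, y to its left, z up, the work surface at z = 0. Lengths are in m, angles in rad, forces in N, time in s.
With the tool pointing down it reaches from about 0.375 to 0.9 m from the base axis. Payload 3.1 kg.
Tool frame: the origin (TCP) lies midway between the tips of the shut fingers; the grasp point (between the pads) lies 19 mm behind it (manip.grip_depth is the distance from the TCP to the grasp point, in m); z points along the fingers, y is the line along which they close (so a half turn about z gives the same grasp; the last joint's range is limited). The gripper opens to 85 mm and grips with 20 to 120 N. Pads are 22 mm wide; open, the fingers measure 114 mm over their backs; the gripper's body (76 mm by 85 mm) begins 54 mm behind the grasp point. The pads swing forward as they close: fully open they stand 13 mm farther back than shut.
Start: joints at [-0.178, 0.527, 1.433, -0, 1.181, -0.178], TCP at [0.625, 0, 0.231] pointing down, gripper open.
Joint ranges: [-3.08, 3.08], [-0.75, 2.2], [0.22, 2.44], [-1.43, 4.57], [0, 2.65], [-2.85, 2.85]. Speed limits (rad/s): [2.79, 2.79, 3.14, 3.14, 3.14, 3.14].

INTERFACE

Orientations are given as a unit quaternion [x, y, z, w].
In Python, from station import telemetry, snapshot, manip gives the robot as it stands. The module is installed in compiled form; this text tells all that it offers.
- The arm moves only by the shell command python3 -m crank 'ROWS' [OPENING] [FORCE]. ROWS is text: rows parted by semicolons, each of 6 numbers parted by spaces: the shift along the tool's x, y, z as a fraction of full scale, then the turn, a rotation vector about the tool's x, y, z as a fraction of full scale. A call has exactly 5 rows; each row shifts and turns the commanded pose from where the row before left it, along the tool's axes as they then stand; what a row does not reach is not made up. Full scale, the value 1, is 4 cm for a shift and 90 degrees for a turn. A row lasts 1/10 s, in which the tool goes at most 50 mm and 8.59 degrees, less where a joint would pass 70% of its speed; a pose out of reach is approached as far as the arm can. A call with a number of a shift or a turn outside -1 to 1 is refused whole. A call with a gripper value outside its range is refused whole. OPENING is the opening, from -1 (shut) to 1 (fully open), set as the call begins (- or left out, the last holds). The fingers move at their own pace and stop on an object; FORCE is the grip in N (left out, the last holds). Time passes only in rows, so rows that do not move let the fingers close, or fill a call up. It gives the time, the measured TCP pose, the force, the opening and the grip force at its end, in the units of the state.
- telemetry.sense(): the state, without advancing time (a new reading comes with each control period).
- snapshot(name): name is "scene" or "side" or "wrist"; returns a dict with "image" (480x640x3 uint8, red, green, blue), "depth" (480x640 float32, m along the optical axis (not along the pixel's ray), 0 where there is no reading), "camera_matrix" (3x3 intrinsics, pixels), "k1" (the pictures are not rectified: a ray, as slopes to the right and down, at radius r is drawn at 1 + k1 r^2 times it, then the intrinsics apply), "rvec" (rotation vector, rad) and "tvec" (3), from world to camera coordinates, as OpenCV has them. Camera axes: x right, y down, z forward; pixel columns grow to the right and rows downward; lengths in m; the calibration is good to about 2 mm. A picture is of the moment at which its call begins.
- manip.sign_off(): hands the job in; it is judged then, once.
The state is a dict: "t": time; "q": joint angles; "qd": joint speeds; "tau": joint torques, N m; "tcp_pos": TCP position; "tool_rot": TCP orientation; "force": force on the tool from outside, world axes, zero at the start; "ft_torque": the same for the moment, N m; "finger_gap": opening from 0.0 (shut) to 1.0 (fully open); "gripper_force": force on a finger pad.
Only numpy, scipy, OpenCV 4.12 (cv2) and the standard library are available. Lean on these libraries where they do the work, as an engineer would, in place of code of your own. Each camera call takes 0.05 s, during which the arm holds its last target. There are 200 camera calls.

## Working session

There is one attempt and no reset: what is moved stays moved. The work goes in short steps, Python scripts to look and compute and a shell command to move; the robot and the scene stay as the last step left them, time stands still between calls to the robot, and variables do not carry over. Pictures are saved under pics/ and viewed, at most 10 in all, crops included, and the job is handed in when it is done.

```bash
mkdir -p pics; cat > h.py <<'E'
import numpy as np, cv2, pickle
from station import telemetry, snapshot, manip
def snap(n,save=None):
    s=snapshot(n)
    pickle.dump(s,open(f'{n}.pkl','wb'))
    if save: cv2.imwrite(f'pics/{save}.png',s['image'][:,:,::-1])
    return s
def load(n): return pickle.load(open(f'{n}.pkl','rb'))
def rays(s,uv):
    K=np.array(s['camera_matrix']);k=float(np.ravel(s['k1'])[0])
    D=np.array([k,0,0,0,0.])
    n=cv2.undistortPoints(np.float64(uv).reshape(-1,1,2),K,D)[:,0]
    R=cv2.Rodrigues(np.float64(s['rvec']))[0];t=np.ravel(s['tvec'])
    d=np.c_[n,np.ones(len(n))]
    return -R.T@t, d@R, d, R, t
def onplane(s,uv,z):
    c,w,*_=rays(s,uv); return c+w*((z-c[2])/w[:,2])[:,None]
def cloud(s):
    v,u=np.mgrid[0:480,0:640]; uv=np.c_[u.ravel(),v.ravel()]
    c,w,*_=rays(s,uv); P=c+w*s['depth'].reshape(-1,1)
    P[s['depth'].ravel()==0]=np.nan
    return P.reshape(480,640,3)
E
python3 - <<'E'
from h import *
a=snap('scene','scene0');b=snap('side','side0')
for s in(a,b):
    c,w,*_=rays(s,[[320,240]]);print(c.round(3),w.round(3),s['k1'])
print(telemetry.sense()['tool_rot'],manip.grip_depth)
E
```

```text
[1.433 0.161 0.854] [[-0.771 -0.114 -0.626]] -0.12745329131577793
[ 0.515 -0.976  0.979] [[ 0.056  0.763 -0.644]] -0.041554995719830234
[ 7.07113485e-01  7.07099354e-01 -5.73688985e-04 -8.32370247e-04] 0.0187
```

View pics/scene0.png

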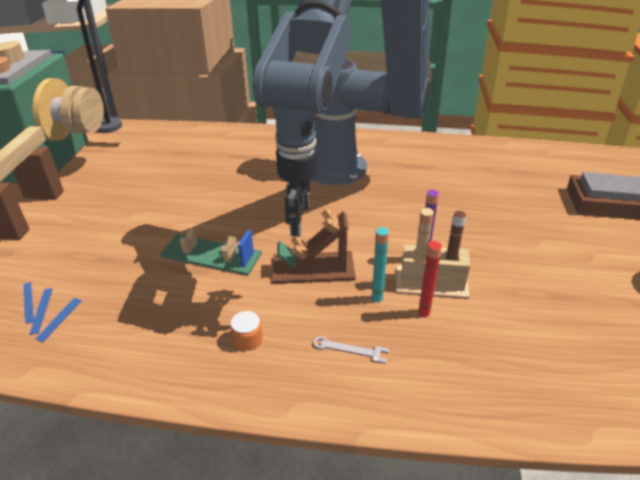

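View pics/side0.png

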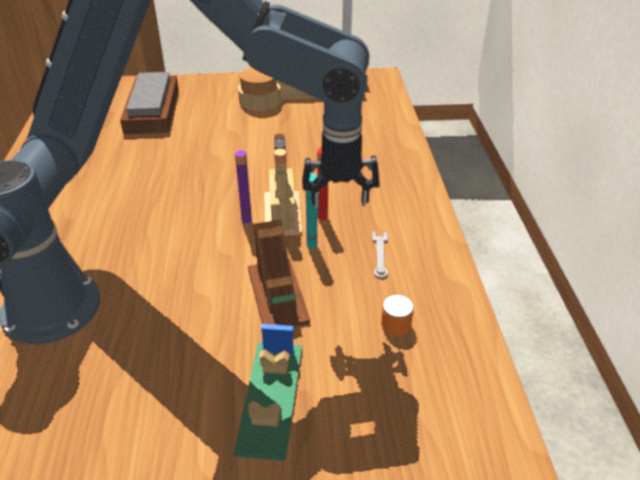

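The scene view shows the rack at about (432,270), with the pale handle's top at (426,212) and the dark handle at (457,218). Purple, red and turquoise look-alikes stand around it. The V-block is at (315,260) and climbs to the right (+y). The rest is at (212,252) with its blue stop at (246,248), and the tin is at (246,331). The side view agrees: handle top (280,153), blue stop (278,338).

```bash
python3 - <<'E'
from h import *
np.set_printoptions(precision=4,suppress=True)
for n in('scene','side'):
    s=load(n);P=cloud(s);hsv=cv2.cvtColor(s['image'],cv2.COLOR_RGB2HSV)
    H,S,V=[hsv[...,i].astype(int) for i in range(3)]
    x,y,z=P[...,0],P[...,1],P[...,2]
    ws=(x>.35)&(x<.9)&(y>-.45)&(y<.45)
    print('==',n)
    def rect(m,name):
        q=P[m]
        if len(q)<10: print(name,len(q));return
        r=cv2.minAreaRect((q[:,:2]*1000).astype(np.float32));print(name,len(q),'c',np.round(r[0],1),'size',np.round(r[1],1),'ang',round(r[2],1),'med',np.median(q,0))
        return r
    green=ws&(H>55)&(H<90)&(S>80)
    rect(green&(abs(z-.012)<.006)&(y<-.12),'restbase')
    rect(green&(z>.03)&(z<.12),'footplate')
    blue=ws&(H>105)&(H<125)&(S>150)&(z>.02)
    rect(blue,'blue'); rect(blue&(z>.076),'bluetop')
    cr=ws&(y>0.0)&(z>.165)&(z<.23)
    # cylinders tops
    m=(cr).astype(np.uint8);k,l,st,ce=cv2.connectedComponentsWithStats(m)
    for i in range(1,k):
        if st[i,4]>15:
            q=P[l==i];print('comp',st[i],ce[i].round(0),np.median(q,0),q[:,2].max(),s['image'][l==i].mean(0).round(0))
    dark=ws&(V<120)&((H<12)|(H>170))&(S>60)
    rect(dark&(z>.004)&(z<.03)&(y<.12)&(y>-.15),'vbase')
    rect(dark&(z>.004)&(z<.2)&(y<.12)&(y>-.15),'vall')
    rect(ws&(abs(z-.09)<.004)&(y>.1)&(y<.33)&(S<150),'racktop')
    rect(ws&(abs(z-.01)<.003)&(y>.1)&(y<.35)&(S<120),'rackbase')
    or_=ws&(H>5)&(H<14)&(S>200)&(z>.015)&(z<.065); rect(ws&(abs(z-.06)<.004)&(y<-.05)&(x>.6),'tin')
# zoom
s=load('scene')['image'];c=cv2.resize(s[180:310,150:490],None,fx=2.35,fy=2.35,interpolation=cv2.INTER_CUBIC)
cv2.imwrite('pics/zoom.png',c[:,:,::-1])
E
```

```text
== scene
restbase 555 c [ 488.6 -232.7] size [176.1  83.4] ang 82.0 med [ 0.5028 -0.2539  0.0094]
footplate 408 c [556.2  45.3] size [270.9  42.5] ang 68.7 med [0.5898 0.1618 0.0669]
blue 278 c [ 495. -164.] size [11.4 63.4] ang 80.4 med [ 0.4999 -0.162   0.0565]
bluetop 63 c [ 494.2 -164.2] size [10.9 62.1] ang 83.5 med [ 0.4961 -0.163   0.0794]
comp [418 189  21  43 494] [428. 210.] [0.5129 0.2642 0.1921] 0.21072817482817696 [155. 113. 106.]
comp [451 210  15  25 269] [458. 221.] [0.5221 0.3267 0.1951] 0.21114633942458882 [123. 100.  90.]
comp [375 227  15  21 248] [382. 237.] [0.5886 0.1654 0.1902] 0.20076598836193482 [122. 138. 124.]
comp [426 241  16  23 271] [434. 251.] [0.6226 0.2715 0.1904] 0.20102942100011767 [170.  81.  69.]
vbase 1089 c [577.7 -64.2] size [176.6 350.9] ang 46.2 med [0.5095 0.0077 0.0099]
vall 1991 c [576.6 -63.2] size [176.6 353.9] ang 46.2 med [0.5095 0.0221 0.0136]
racktop 399 c [537.6 253.4] size [117.4 209.7] ang 47.9 med [0.5257 0.2451 0.0881]
rackbase 415 c [604.1 176.7] size [214.9 310.1] ang 52.5 med [0.5497 0.2415 0.0089]
tin 459 c [ 738. -104.] s
[... 513 characters left out ...]
7 148   5  14  58] [319. 154.] [0.603  0.2666 0.1958] 0.20296520072281943 [168.  82.  64.]
comp [235 151  13  19 205] [241. 159.] [0.4211 0.2648 0.1898] 0.20444461758250743 [144.  86. 110.]
comp [310 174   8   8  40] [313. 177.] [0.5814 0.1645 0.1998] 0.2049952327589042 [ 89. 200. 191.]
vbase 489 c [480.7  -6.9] size [ 65.7 210.9] ang 26.2 med [ 0.5035 -0.0598  0.0136]
vall 1623 c [493.8  -1.9] size [ 69.3 211. ] ang 17.0 med [0.4906 0.0045 0.0745]
racktop 410 c [528.8 258.6] size [126.6 215.3] ang 56.2 med [0.5091 0.2509 0.0908]
rackbase 442 c [600.  226.2] size [149.6 374.9] ang 55.4 med [0.5519 0.2176 0.0101]
tin 473 c [ 737.8 -102.6] size [58.2 59.8] ang 7.0 med [ 0.7378 -0.1057  0.0608]
```

View pics/zoom.png

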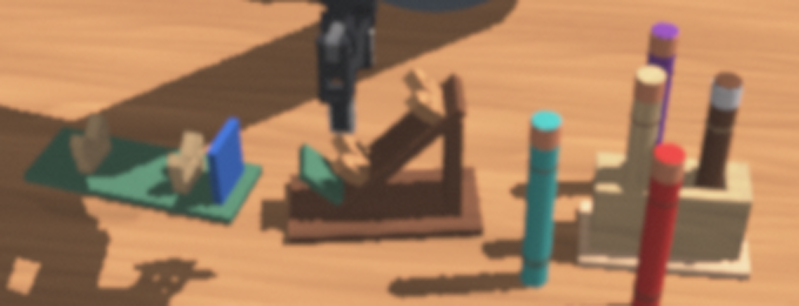

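The zoom shows the pale handle in the rack's left well, its top centre at scene pixel (426.6,212). The V-block's foot plate is on the left (scene ~(286,250)) with its saddles at (298,248) and (330,220). The red look-alike stands in front of the rack at about x=0.62.

```bash
python3 - <<'E'
from h import *
np.set_printoptions(precision=4,suppress=True)
A=load('scene');B=load('side')
for n,s,box,rb in(('scene',A,(268,360,200,290),(390,480,180,300)),('side',B,(240,315,215,335),(262,305,130,240))):
    P=cloud(s);hsv=cv2.cvtColor(s['image'],cv2.COLOR_RGB2HSV);H,S,V=[hsv[...,i].astype(int) for i in range(3)]
    z=P[...,2];m=np.zeros(z.shape,bool);m[box[2]:box[3],box[0]:box[1]]=1
    m&=(P[...,1]>-.14)&(P[...,1]<.13)
    g=m&(H>55)&(H<95)&(S>80)&(z>.025); q=P[g]; 
    print(n,'foot',len(q),np.median(q,0),q.min(0),q.max(0))
    sad=m&(H>8)&(H<25)&(V>115)&(S<165)&(z>.03)
    k,l,st,ce=cv2.connectedComponentsWithStats(sad.astype(np.uint8))
    for i in range(1,k):
        if st[i,4]>15: q=P[l==i];print(' sad',st[i],np.median(q,0),q.min(0),q.max(0))
    br=m&((H<12)|(H>172))&(V<125)&(z>.005)
    q=P[br];print(' brown',len(q),np.histogram(q[:,2],bins=np.arange(0,.2,.01))[0])
    q=P[br&(z<.025)];r=cv2.minAreaRect((q[:,:2]*1000).astype(np.float32));print(' base',r, np.percentile(q[:,2],[50,90]))
    q=P[br&(z>.1)];
    if len(q)>5:print(' post',np.median(q,0),q.min(0),q.max(0))
    # pale handle
    m=np.zeros(z.shape,bool);m[rb[2]:rb[3],rb[0]:rb[1]]=1
    t=m&(z>.2)&(z<.22)&(abs(P[...,0]-.51)<.04)&(V>120)
    k,l,st,ce=cv2.connectedComponentsWithStats(t.astype(np.uint8))
    for i in range(1,k):
        if st[i,4]>8: print(' top',st[i],ce[i],onplane(s,[ce[i]],.21))
    q=P[m&(abs(z-.09)<.004)&(S<140)&(abs(P[...,0]-.52)<.06)];r=cv2.minAreaRect((q[:,:2]*1000).astype(np.float32));print(' racktop',r)
    gb=(H>55)&(H<90)&(S>80)&(abs(z-.012)<.008)&(P[...,1]<-.1)
    gb[:, :]&=(P[...,0]>.38)&(P[...,0]<.56)&(P[...,1]>-.42)
    cs,_=cv2.findContours(gb.astype(np.uint8),cv2.RETR_EXTERNAL,cv2.CHAIN_APPROX_NONE);c=np.vstack(cs)[:,0]
    r=cv2.minAreaRect((onplane(s,c,.012)[:,:2]*1000).astype(np.float32));print(' restbase',r)
s=B['image'];c=cv2.resize(s[120:470,220:420],None,fx=1.7*2/2,fy=1.7,interpolation=cv2.INTER_CUBIC)
cv2.imwrite('pics/zoom2.png',c[:,:,::-1])
E
```

```text
scene foot 116 [ 0.5105 -0.0639  0.0628] [ 0.4903 -0.0776  0.0448] [ 0.5342 -0.0481  0.0751]
 sad [321 209  28  42 335] [0.4864 0.0532 0.1479] [0.449  0.0216 0.0801] [0.5181 0.0886 0.1638]
 sad [290 215  18  40 237] [ 0.5027 -0.0255  0.0782] [ 0.4649 -0.055   0.047 ] [0.6826 0.014  0.2902]
 sad [319 238  20  16  43] [0.5146 0.0529 0.0861] [0.45   0.0227 0.0317] [0.5204 0.064  0.1175]
 brown 2121 [562 471  58  55  66  56  94 100  96  96  97  79  47  44  72   4   0   0
   0]
 base ((498.4336242675781, 2.68365478515625), (97.53477478027344, 196.2963409423828), 10.188180923461914) [0.0099 0.0124]
 post [0.5106 0.0478 0.1329] [ 0.4558 -0.0121  0.1001] [0.702  0.084  0.3395]
 top [420 208  14  11 120] [426.075  213.0167] [[0.5216 0.2564 0.21  ]]
 top [453 210  13  12 106] [459.5    215.1698] [[0.5207 0.3276 0.21  ]]
 racktop ((513.5447998046875, 293.9281311035156), (63.044708251953125, 148.67959594726562), 0.17878398299217224)
 restbase ((489.5300598144531, -231.93051147460938), (174.75399780273438, 82.36901092529297), 81.8562240600586)
side foot 76 [ 0.5031 -0.0781  0.0718] [ 0.4797 -0.08
[... 381 characters left out ...]
0.4727 -0.0508  0.0398] [0.5288 0.0082 0.0913]
 brown 1635 [ 32 413  52  31 133  33  57 152 130 142 117 144  96  18  72  12   1   0
   0]
 base ((480.6029052734375, -6.779014587402344), (65.67613220214844, 210.55873107910156), 26.197330474853516) [0.0133 0.0165]
 post [0.4809 0.0418 0.1181] [0.4493 0.0175 0.1001] [0.5155 0.0826 0.1619]
 top [274 134  12  10  93] [279.3978 138.2473] [[0.5124 0.3188 0.21  ]]
 top [274 149  13  11 108] [280.1296 153.963 ] [[0.5125 0.2487 0.21  ]]
 racktop ((512.3074340820312, 291.8316650390625), (152.9500732421875, 57.64301300048828), 89.5434799194336)
 restbase ((473.9810485839844, -271.4149475097656), (250.57821655273438, 87.66822052001953), 80.5472183227539)
```

View pics/zoom2.png

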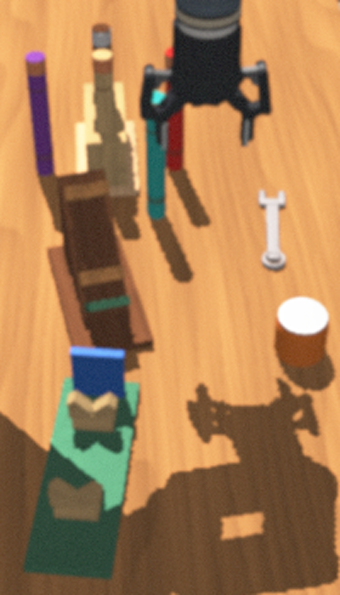

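The side zoom shows the rest with its blue stop at the far end, the V-block climbing away from it towards the rack, and free space around the pale handle. I'll move over the V-block and look with the wrist camera on the way.

```bash
python3 -m crank '0 -0.3 -0.6 0 0 0;0 -0.7 -0.7 0 0 0;0 -0.7 -0.7 0 0 0;0 -0.7 -0.7 0 0 0;0 -0.4 -0.4 0 0 0' 1 20; python3 -m crank '0 0 0 0 0 0;0 0 0 0 0 0;0 0 0 0 0 0;0 0 0 0 0 0;0 0 0 0 0 0'
python3 - <<'E'
from h import *
s=snap('wrist','w1');c,w,*_=rays(s,[[320,240]]);print(c,w,s['k1'],telemetry.sense()['tcp_pos'])
E
```

```text
t: 0.6
tcp_pos: [0.5114, 0.0002, 0.3571]
tool_rot: [0.707, 0.707, 0.0, 0.001]
force: [0.7, -0.3, -0.1]
finger_gap: 0.999
gripper_force: 0.0
t: 1.1
tcp_pos: [0.5132, 0.0, 0.354]
tool_rot: [0.707, 0.707, -0.001, -0.001]
force: [-0.3, -1.0, -1.1]
finger_gap: 1.0
gripper_force: 0.0
[0.51340206 0.06578449 0.49564825] [[ 0.00329611 -0.23814419 -0.97147638]] 0.02553381257869145 [5.13198010e-01 2.78872246e-05 3.54259010e-01]
```

View pics/w1.png

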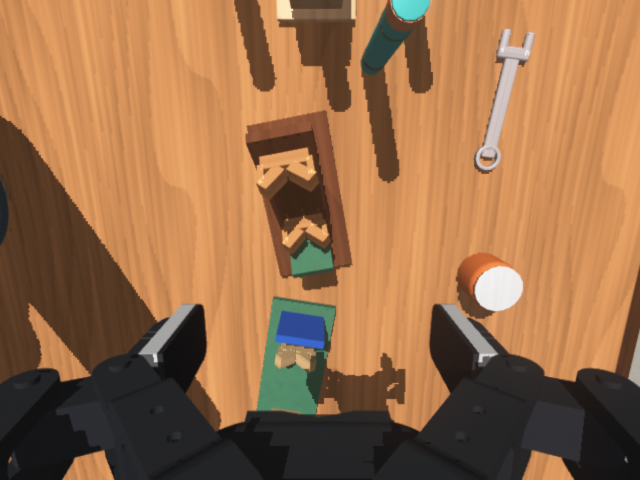

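The wrist view shows the V-block well: saddles at about (287,172) and (305,235), green foot plate at (312,260), blue stop at (301,328), rack edge at the top.

```bash
python3 - <<'E'
from h import *
np.set_printoptions(precision=4,suppress=True)
s=load('wrist');P=cloud(s);hsv=cv2.cvtColor(s['image'],cv2.COLOR_RGB2HSV);H,S,V=[hsv[...,i].astype(int) for i in range(3)]
x,y,z=[P[...,i] for i in range(3)]
def rect(m,n):
    q=P[m];r=cv2.minAreaRect((q[:,:2]*1000).astype(np.float32));print(n,len(q),np.round(r[0],1),np.round(r[1],1),round(r[2],1),'z',np.median(q[:,2]),q[:,2].max())
b=np.zeros(z.shape,bool);b[105:280,240:355]=1
base=b&(z>.005)&(z<.2)&((V<150)&((H<12)|(H>170))|(z>.03)); rect(base,'vall')
rect(b&(z>.008)&(z<.025)&(V<150)&((H<12)|(H>170)),'vbase')
g=(H>55)&(H<95)&(S>80)
rect(b&g&(z>.04),'foot')
pale=b&(V>150)&(z>.04)&(H>5)&(H<25)
for n,r in(('low',(205,260)),('up',(140,200))):
    m=pale.copy();m[:r[0]]=0;m[r[1]:]=0
    k,l,st,ce=cv2.connectedComponentsWithStats(m.astype(np.uint8));i=1+np.argmax(st[1:,4]);rect(m,n)
    q=P[m]
    th=np.radians(100.2);d=np.array([np.cos(th),np.sin(th)]);c=np.array([d[1],-d[0]])
    print('  cross',np.percentile(q[:,:2]@c,[0,2,98,100]),'along',np.percentile(q[:,:2]@d,[0,2,98,100]),'z',q[:,2].min(),q[:,2].max())
    # top corners: highest points in each half
    cc=q[:,:2]@c;mid=(cc.min()+cc.max())/2
    v=q[abs(cc-mid)<.004];print('  mid',mid,'valley z med',np.median(v,0))
bl=(H>105)&(H<125)&(S>150)&(z>.03);rect(bl,'blue');rect(bl&(z>.077),'bluetop')
tb=np.zeros(z.shape,bool);tb[290:415,255:340]=1
rect(tb&g&(abs(z-.012)<.006),'restbase')
E
```

```text
vall 11943 [491.2   3.1] [ 99.1 199. ] 10.6 z 0.07366659098465728 0.16588284980125478
vbase 3638 [491.2   3.1] [ 99.1 199. ] 10.6 z 0.010828431834085883 0.02480462995677929
foot 819 [503.3 -60.5] [48.3 31.6] 11.8 z 0.0643810482856848 0.07534042412222852
low 645 [496.2 -25. ] [53.6 27.9] 10.6 z 0.07866730582396753 0.08968804154585497
  cross [0.4571 0.4588 0.5092 0.5108] along [-0.1266 -0.1248 -0.102  -0.0985] z 0.0624660844364513 0.08968804154585497
  mid 0.48396470714657636 valley z med [ 0.4951 -0.0196  0.0713]
up 1429 [479.2  54.6] [55.5 44.8] 16.1 z 0.1492768533160605 0.16588284980125478
  cross [0.4533 0.4583 0.5085 0.5101] along [-0.0563 -0.0492 -0.024  -0.0115] z 0.12630088235025577 0.16588284980125478
  mid 0.4816977913743472 valley z med [0.4792 0.0543 0.1451]
blue 1204 [ 489.7 -163.9] [12.  59.7] 80.1 z 0.06557373499886693 0.08290280690457519
bluetop 390 [ 489.6 -164.4] [11.  59.7] 80.1 z 0.08067060317578639 0.08290280690457519
restbase 3555 [ 478.1 -234.6] [184.5  87.7] 80.6 z 0.010727018173254776 0.013849990326404604
```

V-block fit: yaw 100.6°, seated-foot point about (0.502, -0.053, 0.065), and the valley heights agree to about 1 mm. Next I go towards the rack and refine the handle's position.

```bash
python3 -m crank '0.5 0 0 0 0 0;1 0 0 0 0 0;1 0 0 0 0 0;1 0 0 0 0 0;0.5 0 0 0 0 0'; python3 -m crank '0 0 0 0 0 0;0 0 0 0 0 0;0 0 0 0 0 0;0 0 0 0 0 0;0 0 0 0 0 0' |grep tcp
python3 - <<'E'
from h import *
np.set_printoptions(precision=4,suppress=True)
s=snap('wrist','w2');P=cloud(s);hsv=cv2.cvtColor(s['image'],cv2.COLOR_RGB2HSV);H,S,V=[hsv[...,i].astype(int) for i in range(3)]
z=P[...,2]
m=((z>.205)&(z<.216)).astype(np.uint8)
k,l,st,ce=cv2.connectedComponentsWithStats(m)
for i in range(1,k):
    if st[i,4]>60:
        q=P[l==i];c,r=cv2.minEnclosingCircle((q[:,:2]*1000).astype(np.float32));print(st[i],np.median(q,0),c,r,s['image'][l==i].mean(0))
q=P[(abs(z-.09)<.004)&(abs(P[...,0]-.51)<.05)&(P[...,1]>.19)&(S<150)];print('rack',cv2.minAreaRect((q[:,:2]*1000).astype(np.float32)))
E
```

```text
t: 1.65
tcp_pos: [0.5127, 0.1629, 0.3549]
tool_rot: [0.706, 0.708, 0.0, -0.001]
force: [0.0, -0.9, -0.5]
finger_gap: 1.0
gripper_force: 0.0
tcp_pos: [0.5132, 0.159, 0.3553]
[296   0  36  13 326] [0.5106 0.3178 0.2085] (510.23541259765625, 320.66180419921875) 11.865669250488281 [131.3374  96.8252  79.7975]
[ 295   79   39   43 1293] [0.5103 0.2579 0.2089] (510.47711181640625, 257.9281921386719) 14.24001407623291 [239.0108 210.5514 153.0116]
rack ((509.7161560058594, 289.8125), (140.8354949951172, 57.91712951660156), 89.8860855102539)
```

View pics/w2.png

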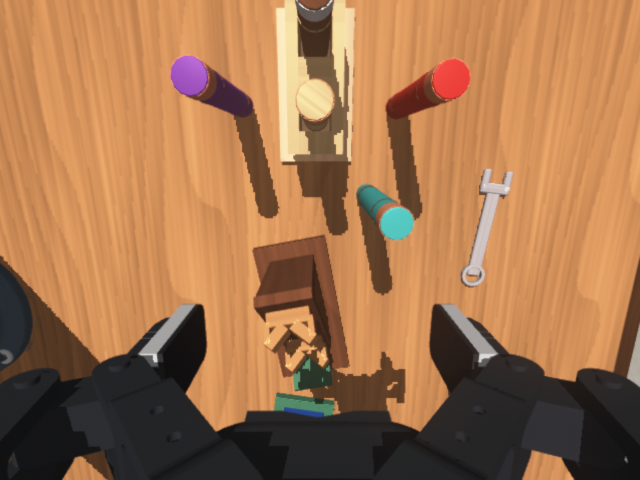

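The pale handle's top centre is at (0.5105, 0.258), wrist pixel (315,100), with the dark handle beyond it. I'll move over it, then descend.

```bash
python3 -m crank '0.6 -0.02 0 0 0 0;0.8 -0.03 0 0 0 0;0.7 0 0.2 0 0 0;0.375 0 0.4 0 0 0;0 0 0.5 0 0 0' 0.3; python3 -m crank '0 0 0.7 0 0 0;0 0 0.7 0 0 0;0 0 0.7 0 0 0;0 0 0.5 0 0 0;0 0 0.3 0 0 0';python3 -m crank '0 0 0.2 0 0 0;0 0 0 0 0 0;0 0 0 0 0 0;0 0 0 0 0 0;0 0 0 0 0 0'
```

```text
t: 2.7
tcp_pos: [0.5116, 0.2609, 0.3117]
tool_rot: [0.706, 0.708, 0.002, 0.0]
force: [0.6, -0.2, -0.0]
finger_gap: 0.649
gripper_force: 0.0
t: 3.2
tcp_pos: [0.5103, 0.2583, 0.1936]
tool_rot: [0.707, 0.707, -0.001, -0.001]
force: [-0.4, -0.4, -0.2]
finger_gap: 0.648
gripper_force: 0.0
t: 3.7
tcp_pos: [0.5116, 0.2592, 0.1883]
tool_rot: [0.707, 0.707, 0.001, 0.0]
force: [-1.1, 1.3, 0.2]
finger_gap: 0.646
gripper_force: 0.0
```

```bash
python3 -m crank '0 0 0.25 0 0 0;0 0 0.3 0 0 0;0 0 0 0 0 0;0 0 0 0 0 0;0 0 0 0 0 0'; python3 -m crank '0 0 0 0 0 0;0 0 0 0 0 0;0 0 0 0 0 0;0 0 0 0 0 0;0 0 0 0 0 0' -1 15
```

```text
t: 4.2
tcp_pos: [0.511, 0.2591, 0.1652]
tool_rot: [0.707, 0.707, -0.0, -0.0]
force: [-1.0, -0.9, 0.2]
finger_gap: 0.649
gripper_force: 0.0
t: 4.7
tcp_pos: [0.5112, 0.2591, 0.1657]
tool_rot: [0.707, 0.707, 0.0, 0.0]
force: [-1.0, 0.0, 2.4]
finger_gap: 0.323
gripper_force: 20.2
```

```bash
python3 -m crank '0 0 -0.1 0 0 0;0 0 -0.3 0 0 0;0 0 -0.5 0 0 0;0 0 -0.6 0 0 0;0 0 -0.6 0 0 0'; python3 -m crank '0 0 -0.6 0 0 0;0 0 -0.6 0 0 0;0 0 -0.5 0 0 0;0 0 -0.3 0 0 0;0 0 -0.1 0 0 0';python3 - <<'E'
from h import *
s=snap('side');
c=cv2.resize(s['image'][60:280,200:400],None,fx=2,fy=2);cv2.imwrite('pics/lift.png',c[:,:,::-1])
E
```

```text
t: 5.2
tcp_pos: [0.5108, 0.259, 0.2507]
tool_rot: [0.707, 0.707, -0.0, -0.0]
force: [-0.2, 0.9, -1.5]
finger_gap: 0.32
gripper_force: 20.0
t: 5.7
tcp_pos: [0.5114, 0.2592, 0.3352]
tool_rot: [0.707, 0.707, 0.001, 0.001]
force: [-0.2, 0.8, -0.9]
finger_gap: 0.327
gripper_force: 20.0
```

View pics/lift.png

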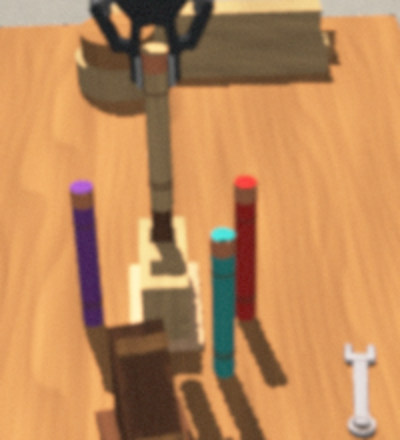

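The side crop shows the pale handle held upright at (157,150), clear of the rack with its foot at (162,230). Now I traverse, then yaw and tilt.

```bash
python3 -m crank '-0.4 0 -0.3 0 0 -0.02;-0.7 0 -0.3 0 0 -0.03;-0.8 0 0 0 0 -0.03;-0.8 0 0 0 0 -0.02;-0.6 0 0 0 0 -0.018'; python3 -m crank '-0.4 0 0 0 -0.03 0;-0.2 0 0 0 -0.06 0;0 0 0 0 -0.08 0;0 0 0 0 -0.08 0;0 0 0 0 -0.08 0';python3 -m crank '0 0 0 0 -0.08 0;0 0 0 0 -0.06 0;0 0 0 0 -0.03 0;0 0 0 0 0 0;0 0 0 0 0 0'
cat > goal.py <<'E'
from h import *
from scipy.spatial.transform import Rotation as R
np.set_printoptions(precision=4,suppress=True)
def goal(pos,X=None,Y=None,Z=None):
    s=telemetry.sense();r=R.from_quat(s['tool_rot'])
    print('tcp',np.array(s['tcp_pos']),'t',s['t'],'F',np.array(s['force']),'g',s['finger_gap'],s['gripper_force'])
    print('shift units(cur axes)',r.inv().apply(np.array(pos)-s['tcp_pos'])/.04)
    if Z is not None:
        Z=np.array(Z)/np.linalg.norm(Z);Y=np.array(Y)-np.dot(Y,Z)*Z;Y/=np.linalg.norm(Y)
        g=R.from_matrix(np.c_[np.cross(Y,Z),Y,Z]);print('turn units',(r.inv()*g).as_rotvec()/(np.pi/2))
a=np.array([-.130,.695,.707]);n=np.array([.130,-.695,.707]);c=np.array([.983,.184,0])
F=np.array([.5017,-.0529,.065])
E
python3 - <<'E'
from goal import *
goal(F+.1557*a+.03*n+.008*a,Y=c,Z=-a)
print(telemetry.sense()['q'])
E
```

```text
t: 6.25
tcp_pos: [0.5214, 0.126, 0.3561]
tool_rot: [0.638, 0.77, -0.001, -0.001]
force: [-0.1, -0.6, -1.1]
finger_gap: 0.325
gripper_force: 20.0
t: 6.75
tcp_pos: [0.5263, 0.1039, 0.3571]
tool_rot: [0.617, 0.743, -0.165, 0.199]
force: [0.5, 0.4, -1.1]
finger_gap: 0.323
gripper_force: 20.0
t: 7.25
tcp_pos: [0.5263, 0.1042, 0.3567]
tool_rot: [0.59, 0.711, -0.245, 0.294]
force: [-0.5, -0.6, -1.1]
finger_gap: 0.324
gripper_force: 20.0
tcp [0.5263 0.1042 0.3567] t 7.25 F [-0.4827 -0.5713 -1.1193] g 0.3241170818329425 20.019976794719696
shift units(cur axes) [ 1.7557 -1.3202  3.7179]
turn units [-0.0005 -0.0006  0.0013]
[ 0.3733  0.4216  1.5069 -0.7742  1.4474  0.3817]
```

```bash
python3 -m crank '0.2 -0.13 0.4 0 0 0;0.45 -0.35 1 0 0 0;0.45 -0.35 1 0 0 0;0.45 -0.35 0.9 0 0 0;0.2 -0.14 0.42 0 0 0'; python3 -m crank '0 0 0 0 0 0;0 0 0 0 0 0;0 0 0 0 0 0;0 0 0 0 0 0;0 0 0 0 0 0' >/dev/null
python3 - <<'E'
from goal import *
goal(F+.1557*a+.004*a,Y=c,Z=-a)
A=snap('scene');B=snap('side')
i=np.hstack([cv2.resize(A['image'][170:300,250:380],None,fx=3,fy=3),cv2.resize(B['image'][190:320,220:350],None,fx=3,fy=3)])
cv2.imwrite('pics/so.png',i[:,:,::-1])
E
```

```text
t: 7.75
tcp_pos: [0.4822, 0.0376, 0.2006]
tool_rot: [0.591, 0.711, -0.246, 0.292]
force: [0.3, -0.4, -0.4]
finger_gap: 0.321
gripper_force: 20.1
tcp [0.4858 0.0402 0.204 ] t 8.25 F [-0.6342 -0.1034 -0.5346] g 0.32209712997088774 20.04224270582199
shift units(cur axes) [ 0.7884 -0.0377  0.1337]
turn units [ 0.0017 -0.0002 -0.0009]
```

View pics/so.png

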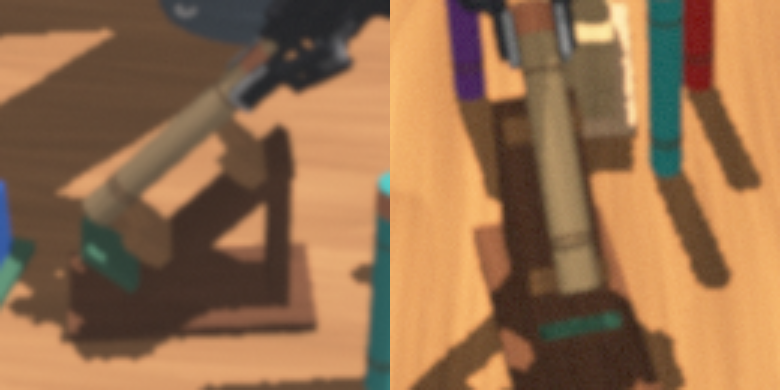

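The handle lies parallel above the trough in both views, its foot just above the green plate (scene crop ~(100,215)). Lowering now.

```bash
python3 -m crank '0.15 -0.02 0 0 0 0;0.2 -0.02 0 0 0 0;0.2 0 0 0 0 0;0.1 0 0 0 0 0;0 0 0 0 0 0'; python3 -m crank '0.04 0 0 0 0 0;0.04 0 0 0 0 0;0 0 0 0 0 0;0 0 0 0 0 0;0 0 0 0 0 0'
python3 - <<'E'
from goal import *
goal(F+.1557*a,Y=c,Z=-a)
E
```

```text
t: 8.85
tcp_pos: [0.4807, 0.0575, 0.1848]
tool_rot: [0.589, 0.711, -0.245, 0.295]
force: [2.7, -3.1, 1.5]
finger_gap: 0.324
gripper_force: 20.2
t: 9.35
tcp_pos: [0.4803, 0.0596, 0.1828]
tool_rot: [0.59, 0.711, -0.244, 0.295]
force: [4.7, -2.6, 5.5]
finger_gap: 0.323
gripper_force: 20.4
tcp [0.4803 0.0596 0.1828] t 9.35 F [ 4.7401 -2.6071  5.4631] g 0.32287888238681606 20.410741567611694
shift units(cur axes) [0.0578 0.0084 0.2149]
turn units [ 0.0012  0.0002 -0.0002]
```

Light contact on the V's -x flank. I'll nudge +y in the tool frame and slide toward the foot plate.

```bash
python3 -m crank '0 0.03 0.04 0 0 0;0 0.02 0.04 0 0 0;0 0 0 0 0 0;0 0 0 0 0 0;0 0 0 0 0 0'; python3 -m crank '0.03 0 0.03 0 0 0;0 0 0.03 0 0 0;0 0 0 0 0 0;0 0 0 0 0 0;0 0 0 0 0 0'
python3 - <<'E'
from goal import *
s=telemetry.sense();print('F in tool',R.from_quat(s['tool_rot']).inv().apply(s['force']),s['ft_torque'])
goal(F+.1557*a,Y=c,Z=-a)
E
```

```text
t: 9.85
tcp_pos: [0.4812, 0.0574, 0.1805]
tool_rot: [0.59, 0.71, -0.245, 0.294]
force: [1.0, -1.9, 5.8]
finger_gap: 0.324
gripper_force: 20.5
t: 10.35
tcp_pos: [0.4814, 0.0567, 0.1781]
tool_rot: [0.59, 0.71, -0.245, 0.295]
force: [1.1, -0.4, 7.3]
finger_gap: 0.322
gripper_force: 20.7
F in tool [-5.5584  1.0132 -4.7303] [-0.8236 -0.2571  0.1202]
tcp [0.4814 0.0567 0.1781] t 10.35 F [ 1.1056 -0.382   7.2753] g 0.3224449296282731 20.697501003742218
shift units(cur axes) [ 0.0299 -0.0053  0.0784]
turn units [-0.0006  0.0006 -0.0002]
```

```bash
python3 -m crank '0 0 0.03 0 0 0;0 0 0.03 0 0 0;0 0 0 0 0 0;0 0 0 0 0 0;0 0 0 0 0 0'
python3 - <<'E'
from goal import *
s=telemetry.sense();print('F in tool',R.from_quat(s['tool_rot']).inv().apply(s['force']))
goal(F+.1557*a,Y=c,Z=-a)
E
```

```text
t: 10.85
tcp_pos: [0.4818, 0.0549, 0.1767]
tool_rot: [0.59, 0.71, -0.245, 0.295]
force: [1.1, -0.2, 8.2]
finger_gap: 0.322
gripper_force: 20.8
F in tool [-6.1373  1.0737 -5.5254]
tcp [0.4818 0.0549 0.1767] t 10.85 F [ 1.1358 -0.2163  8.247 ] g 0.32207039643086977 20.752535462379456
shift units(cur axes) [ 0.0361 -0.0056  0.0209]
turn units [-0.0006  0.0009 -0.0003]
```

```bash
python3 -m crank '-0.02 0 0.025 0 0 0;0 0 0 0 0 0;0 0 0.025 0 0 0;0 0 0 0 0 0;0 0 0 0 0 0'
python3 - <<'E'
from goal import *
s=telemetry.sense();print('F in tool',R.from_quat(s['tool_rot']).inv().apply(s['force']))
goal(F+.1557*a,Y=c,Z=-a)
B=snap('side');S=snap('scene')
i=np.hstack([cv2.resize(S['image'][190:290,255:355],None,fx=4,fy=4),cv2.resize(B['image'][220:320,230:330],None,fx=4,fy=4)])
cv2.imwrite('pics/seat.png',i[:,:,::-1])
E
```

```text
t: 11.35
tcp_pos: [0.4821, 0.0532, 0.1755]
tool_rot: [0.59, 0.711, -0.245, 0.294]
force: [1.0, -0.3, 7.3]
finger_gap: 0.316
gripper_force: 20.7
F in tool [-5.4835  0.9051 -4.84  ]
tcp [0.4821 0.0532 0.1755] t 11.35 F [ 0.9757 -0.2772  7.2997] g 0.31626803489734806 20.695163905620575
shift units(cur axes) [ 0.0453 -0.0052 -0.032 ]
turn units [-0.0006  0.0003 -0.0003]
```

View pics/seat.png

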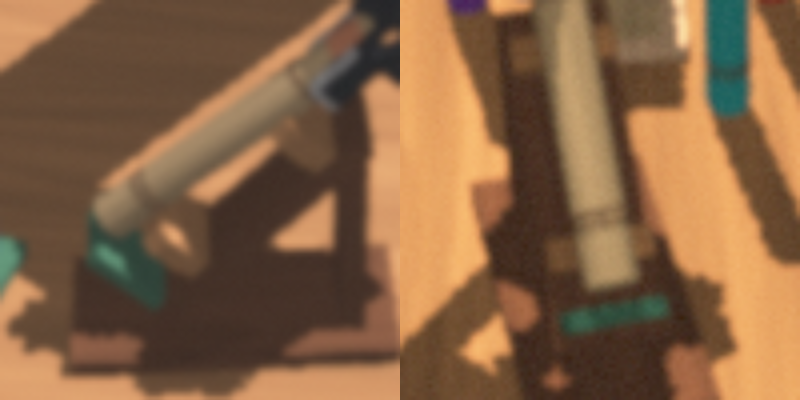

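The handle sits in both saddles. The side crop shows a small dark gap of about 2–3 px between foot (600,288) and green plate (615,305), so I'll ease the pressure and slide on.

```bash
cat > f.py <<'E'
from goal import *
s=telemetry.sense();print('F in tool',R.from_quat(s['tool_rot']).inv().apply(s['force']))
goal(F+.1557*a)
E
python3 -m crank '-0.04 0 0.03 0 0 0;0 0 0.03 0 0 0;0 0 0 0 0 0;0 0 0 0 0 0;0 0 0 0 0 0' |tail -1; python3 f.py; python3 -m crank '0 0 0.03 0 0 0;0 0 0.02 0 0 0;0 0 0 0 0 0;0 0 0 0 0 0;0 0 0 0 0 0'|tail -1; python3 f.py
```

```text
gripper_force: 20.4
F in tool [-2.0412 -0.4299 -1.8193]
tcp [0.4826 0.0506 0.1739] t 11.95 F [-0.3904 -0.2348  2.7301] g 0.31932985660616714 20.413143038749695
shift units(cur axes) [ 0.0645 -0.0065 -0.105 ]
gripper_force: 20.1
F in tool [-1.0175 -1.4855  0.2715]
tcp [0.483  0.049  0.1726] t 12.45 F [-1.2923 -1.1686  0.529 ] g 0.3236324362560011 20.132551789283752
shift units(cur axes) [ 0.0723 -0.0083 -0.1586]
```

```bash
python3 - <<'E'
from goal import *
S=snap('side');P=cloud(S);hsv=cv2.cvtColor(S['image'],cv2.COLOR_RGB2HSV);H,Sa,V=[hsv[...,i].astype(int) for i in range(3)]
g=(H>55)&(H<95)&(Sa>80)&(P[...,2]>.04)&(abs(P[...,1]+.05)<.06)&(abs(P[...,0]-.5)<.06)
w=(H>10)&(H<30)&(V>95)&(P[...,2]>.05)&(abs(P[...,0]-.5)<.06)&(P[...,1]<.1)&(P[...,1]>-.1)
q=P[g]-F;print('plate x',np.percentile(q@a,[2,50,98]),'z',np.percentile(q@n,[2,50,98]))
q=P[w]-F;i=abs(q@c)<.013;q=q[i&(q@n>.006)];print('handle: x min',np.percentile(q@a,[0,1,3]),'n max near foot',np.percentile(q[q@a<.05]@n,[50,98]),'n max up',np.percentile(q[q@a>.1]@n,[50,98]))
i=np.hstack([cv2.resize(S['image'][215:315,235:335],None,fx=5,fy=5)])
cv2.imwrite('pics/seat2.png',i[:,:,::-1])
E
```

```text
plate x [-0.0164 -0.0132 -0.0103] z [0.0112 0.0233 0.0274]
handle: x min [-0.004  -0.0023  0.0014] n max near foot [0.0322 0.0399] n max up [0.0208 0.0288]
```

View pics/seat2.png

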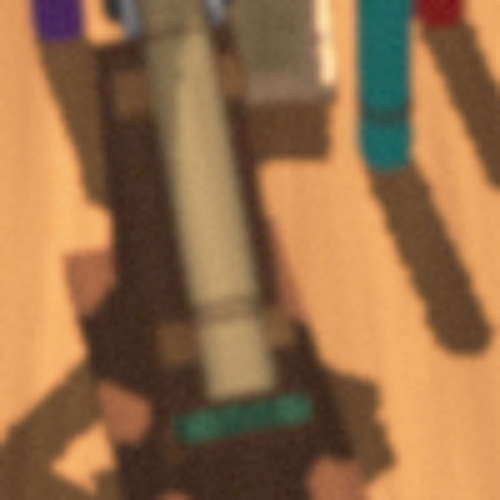

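```bash
python3 - <<'E'
from goal import *
snap('scene')
for nm in('scene','side'):
    S=load(nm);P=cloud(S);hsv=cv2.cvtColor(S['image'],cv2.COLOR_RGB2HSV);H,Sa,V=[hsv[...,i].astype(int) for i in range(3)]
    Q=np.stack([(P-F)@a,(P-F)@c,(P-F)@n],-1)
    g=(H>55)&(H<95)&(Sa>80)&(P[...,2]>.03)&(abs(Q[...,0])<.03)&(abs(Q[...,1])<.04)
    q=Q[g];print(nm,'plate x',np.percentile(q[:,0],[2,50,98]),'c',np.percentile(q[:,1],[2,98]),'n',np.percentile(q[:,2],[2,98]))
    w=(H>9)&(H<30)&(V>90)&(abs(Q[...,1])<.04)&(Q[...,0]>-.03)&(Q[...,0]<.16)&(Q[...,2]>-.012)&(Q[...,2]<.06)
    w=cv2.morphologyEx(w.astype(np.uint8),cv2.MORPH_OPEN,np.ones((3,3)))>0
    for lo,hi in((-.02,.01),(.01,.02),(.045,.06),(.06,.075),(.075,.09),(.09,.105),(.105,.12)):
        q=Q[w&(Q[...,0]>lo)&(Q[...,0]<hi)]
        if len(q)>8:print('  ',lo,len(q),'xmin',q[:,0].min(),'c',np.percentile(q[:,1],[3,50,97]),'n',np.percentile(q[:,2],[3,50,97]))
    pl=(V<110)&((H<12)|(H>172))&(abs(Q[...,1])<.02)&(Q[...,0]>.045)&(Q[...,0]<.12)&(abs(Q[...,2]+.04)<.02)
    q=Q[pl]
    for lo,hi in((.045,.07),(.07,.095),(.095,.12)):
        r=q[(q[:,0]>lo)&(q[:,0]<hi)]
        if len(r)>5:print('   plank',lo,len(r),np.percentile(r[:,2],[10,50,90]))
E
```

```text
scene plate x [-0.0124 -0.0105 -0.0081] c [0.0135 0.0292] n [-0.0002  0.0225]
   -0.02 59 xmin -0.019808434631930084 c [-0.0024  0.013   0.0192] n [0.0167 0.0286 0.035 ]
   0.01 73 xmin 0.010174518984674013 c [-0.0057  0.0145  0.0284] n [-0.0085  0.0185  0.0342]
   0.045 68 xmin 0.04548826587424015 c [0.0016 0.013  0.0168] n [0.0064 0.0221 0.0302]
   0.06 71 xmin 0.06000425557541935 c [-0.0002  0.0119  0.0173] n [0.0046 0.0216 0.0294]
   0.075 73 xmin 0.07503153679979536 c [0.001  0.0127 0.0173] n [0.0042 0.02   0.0272]
   0.09 73 xmin 0.09019058613387679 c [-0.0009  0.0125  0.018 ] n [0.0003 0.0176 0.0257]
   0.105 80 xmin 0.10513546095079118 c [-0.      0.0132  0.0271] n [-0.0015  0.0155  0.0244]
   plank 0.045 79 [-0.0337 -0.0327 -0.0313]
   plank 0.07 80 [-0.0339 -0.0327 -0.0314]
   plank 0.095 22 [-0.0335 -0.0328 -0.0317]
side plate x [-0.0164 -0.0132 -0.0103] c [-0.0232  0.0233] n [0.0112 0.0274]
   -0.02 91 xmin -0.004020931006325558 c [-0.0118 -0.0009  0.0131] n [0.0227 0.0329 0.0396]
   0.01 94 xmin 0.010057167672429916 c [-0.023  -0.0012  0.026 ] n [0.0006 0.0318 0.0392]
   0.045 98 xmin 0.045093679225641975 c [-0.0117 -0.0002  0.0132] n [0.0196 0.0296 0.0343]
   0.06 100 xmin 0.060061659771660274 c [-0.0117 -0.0001  0.0141] n [0.0164 0.0284 0.0346]
   0.075 97 xmin 0.07522803704971817 c [-0.0118 -0.0003  0.0143] n [0.017  0.0264 0.0327]
   0.09 97 xmin 0.09003690163923879 c [-0.0116 -0.      0.0137] n [0.0147 0.025  0.0311]
   0.105 99 xmin 0.1050143660925524 c [-0.0116  0.0001  0.0143] n [0.0148 0.0234 0.0296]
   plank 0.045 34 [-0.0329 -0.03   -0.0274]
   plank 0.07 42 [-0.033  -0.0305 -0.0251]
   plank 0.095 28 [-0.0351 -0.0306 -0.0275]
```

The trough's true axis is about 7 mm higher in n and 8 mm further down the slope than my first estimate. The gripper therefore levered the handle about 5.5° over the upper saddle, leaving the foot about 11 mm high. Mending: raise, counter-rotate, re-measure.

```bash
python3 -m crank '-0.1 0 0 0 0 0;-0.05 0 0 0 0.02 0;0 0 0 0 0.03 0;0 0 0 0 0.011 0;0 0 0 0 0 0'
cat > m.py <<'E'
from goal import *
F2=F-.008*a+.0072*n
s=telemetry.sense();r=R.from_quat(s['tool_rot']);print('F in tool',r.inv().apply(s['force']),'grip',s['gripper_force'],'t',s['t'])
d=np.array(s['tcp_pos'])-F2;print('TCP in trough',d@a,d@c,d@n)
for nm in('scene','side'):
    S=snap(nm);P=cloud(S);hsv=cv2.cvtColor(S['image'],cv2.COLOR_RGB2HSV);H,Sa,V=[hsv[...,i].astype(int) for i in range(3)]
    Q=np.stack([(P-F2)@a,(P-F2)@c,(P-F2)@n],-1)
    g=(H>55)&(H<95)&(Sa>80)&(P[...,2]>.03)&(abs(Q[...,0])<.03)&(abs(Q[...,1])<.04)
    q=Q[g];print(nm,'plate x',np.percentile(q[:,0],[2,50,98]),'n',np.percentile(q[:,2],[2,98]))
    w=(H>9)&(H<30)&(V>90)&(abs(Q[...,1])<.04)&(Q[...,0]>-.03)&(Q[...,0]<.16)&(Q[...,2]>-.012)&(Q[...,2]<.06)
    w=cv2.morphologyEx(w.astype(np.uint8),cv2.MORPH_OPEN,np.ones((3,3)))>0
    X=[];N=[];C=[]
    for lo in np.arange(.05,.115,.01):
        q=Q[w&(Q[...,0]>lo)&(Q[...,0]<lo+.01)]
        if len(q)>8:X.append(lo+.005);N.append(np.percentile(q[:,2],97));C.append(np.median(q[:,1]))
    k=np.polyfit(X,N,1);kc=np.polyfit(X,C,1);print('  handle top n=%.4f at x=30, %.4f at 136, slope %.3f; c slope %.3f'%(np.polyval(k,.03),np.polyval(k,.136),k[0],kc[0]))
    q=Q[w&(abs(Q[...,1])<.012)&(Q[...,2]>.012)];print('  foot x',np.percentile(q[:,0],[0,1,3]))
E
python3 m.py
```

```text
t: 13.05
tcp_pos: [0.4849, 0.0447, 0.1777]
tool_rot: [0.602, 0.724, -0.215, 0.26]
force: [0.2, -0.7, -1.1]
finger_gap: 0.32
gripper_force: 20.1
F in tool [0.1547 0.0393 1.2475] grip 20.14632225036621 t 13.05
TCP in trough 0.15774336784752976 0.0014230005860869015 0.0024361717821681887
scene plate x [-0.0059 -0.0027 -0.0009] n [0.002 0.014]
  handle top n=0.0199 at x=30, 0.0198 at 136, slope -0.001; c slope -0.011
  foot x [-0.003  -0.0011  0.0041]
side plate x [-0.0079 -0.0049 -0.0022] n [0.0037 0.0211]
  handle top n=0.0258 at x=30, 0.0231 at 136, slope -0.026; c slope 0.008
  foot x [0.004  0.0055 0.0085]
```

```bash
python3 -m crank '0.06 0 0.01 0 0 0;0.04 0 0 0 0 0;0 0 0 0 0 0;0 0 0 0 0 0;0 0 0 0 0 0'|tail -1;python3 m.py
```

```text
gripper_force: 20.2
F in tool [ 0.0467 -1.1833  0.9475] grip 20.159520506858826 t 13.65
TCP in trough 0.15749653057333596 0.0005686655075179392 -0.002359072334025715
scene plate x [-0.0066 -0.0032 -0.0019] n [-0.001  0.015]
  handle top n=0.0155 at x=30, 0.0150 at 136, slope -0.004; c slope -0.006
  foot x [-0.0028  0.0029  0.0065]
side plate x [-0.0087 -0.0052 -0.002 ] n [0.0042 0.0211]
  handle top n=0.0212 at x=30, 0.0197 at 136, slope -0.014; c slope -0.011
  foot x [0.004  0.0054 0.0081]
```

```bash
python3 -m crank '-0.005 0 0.04 0 0 0;-0.005 0 0.04 0 0 0;-0.003 0 0.03 0 0 0;0 0 0 0 0 0;0 0 0 0 0 0'|tail -1;python3 f.py|head -2;python3 -m crank '0 0 0.02 0 0 0;0 0 0.02 0 0 0;0 0 0 0 0 0;0 0 0 0 0 0;0 0 0 0 0 0'|tail -1;python3 m.py
```

```text
gripper_force: 21.0
F in tool [-0.6104 -2.5456 -8.742 ]
tcp [0.4845 0.0451 0.1721] t 14.25 F [-3.4495  4.5324  7.1298] g 0.3204798228104823 20.955803990364075
gripper_force: 22.1
F in tool [  1.1904  -4.2124 -20.3778] grip 22.102093398571014 t 14.75
TCP in trough 0.15401737209736482 0.0012116349262632255 -0.0019015958287108348
scene plate x [-0.0058 -0.0035 -0.0016] n [-0.0221  0.0152]
  handle top n=0.0162 at x=30, 0.0150 at 136, slope -0.011; c slope -0.011
  foot x [-0.0045 -0.0042  0.001 ]
side plate x [-0.0086 -0.0054 -0.0023] n [0.0049 0.0203]
  handle top n=0.0197 at x=30, 0.0209 at 136, slope 0.011; c slope 0.001
  foot x [-0.0007  0.001   0.0042]
```

```bash
python3 -m crank '0 -0.02 -0.025 0 0 0;0.02 0 -0.005 0 0 0;0 0 0 0 0 0;0 0 0 0 0 0;0 0 0 0 0 0'|tail -1;python3 f.py|head -1;python3 -m crank '0.03 0 0 0 0 0;0 0 0 0 0 0;0 0 0 0 0 0;0 0 0 0 0 0;0 0 0 0 0 0'|tail -1;python3 m.py
```

```text
gripper_force: 21.3
F in tool [ -1.5641  -1.7038 -11.8097]
gripper_force: 21.2
F in tool [ -5.6617  -2.026  -11.8679] grip 21.24083697795868 t 15.85
TCP in trough 0.15409286878738315 0.0008471623113260501 -0.0022838898048047496
scene plate x [-0.0053 -0.0029 -0.001 ] n [-0.0012  0.0138]
  handle top n=0.0155 at x=30, 0.0153 at 136, slope -0.001; c slope -0.020
  foot x [-0.0049 -0.0029  0.0021]
side plate x [-0.0084 -0.0056 -0.0022] n [-0.0058  0.0211]
  handle top n=0.0192 at x=30, 0.0210 at 136, slope 0.017; c slope -0.002
  foot x [-0.0007  0.0013  0.0047]
```

Seated on both saddles and against the plate. Easing the axial load, then letting go.

```bash
python3 -m crank '0 0 -0.02 0 0 0;0 0 0 0 0 0;0 0 0 0 0 0;0 0 0 0 0 0;0 0 0 0 0 0'|tail -1;python3 f.py|head -1;python3 -m crank '0 0 0 0 0 0;0 0 0 0 0 0;0 0 0 0 0 0;0 0 0 0 0 0;0 0 0 0 0 0' -0.1|tail -3;python3 m.py
```

```text
gripper_force: 20.8
F in tool [-4.2454 -1.6691 -6.8075]
force: [-0.4, -0.1, -0.7]
finger_gap: 0.446
gripper_force: 0.0
F in tool [ 0.4741 -0.4317  0.557 ] grip 0.0 t 16.95
TCP in trough 0.1536214251425104 0.0001315954370596561 -0.004182027909154642
scene plate x [-0.0064 -0.003  -0.0015] n [-0.002   0.0137]
  handle top n=0.0163 at x=30, 0.0145 at 136, slope -0.017; c slope -0.004
  foot x [-0.0007  0.0017  0.0032]
side plate x [-0.0088 -0.0057 -0.0023] n [-0.0024  0.0204]
  handle top n=0.0198 at x=30, 0.0206 at 136, slope 0.007; c slope 0.000
  foot x [-0.0006  0.0013  0.0041]
```

Released and seated (foot at the plate, handle parallel to the trough). Backing off along the axis, then rising and swinging to the mid-grasp orientation.

```bash
python3 -m crank '0.02 0 -0.2 0 0 0;0.035 0 -0.35 0 0 0;0.035 0 -0.35 0 0 0;0.035 0 -0.35 0 0 0;0.03 0 -0.3 0 0 0'; python3 -m crank '-0.3 0 -0.3 0 0.02 0;-0.6 0 -0.6 0 0.05 0;-0.6 0 -0.7 0 0.09 0;-0.4 0 -0.7 0 0.09 0;-0.3 0 -0.7 0 0.09 0' 0.6;python3 -m crank '0 0 0 0 0.09 0;0 0 0 0 0.09 0;0 0 0 0 0.09 0;0 0 0 0 0.09 0;0 0 0 0 0.09 0' ;python3 - <<'E'
from goal import *
F2=F-.008*a+.0072*n
goal(F2+.098*a+.12*n,Y=c,Z=-n);print(telemetry.sense()['q'])
E
```

```text
t: 17.55
tcp_pos: [0.4752, 0.091, 0.2156]
tool_rot: [0.601, 0.724, -0.215, 0.26]
force: [0.0, 0.7, -0.2]
finger_gap: 0.452
gripper_force: 0.0
t: 18.05
tcp_pos: [0.4782, 0.0748, 0.3672]
tool_rot: [0.635, 0.768, -0.046, 0.059]
force: [0.9, -0.2, -0.0]
finger_gap: 0.802
gripper_force: 0.0
t: 18.55
tcp_pos: [0.4784, 0.0737, 0.3656]
tool_rot: [0.613, 0.741, 0.177, -0.21]
force: [0.1, -0.3, -0.2]
finger_gap: 0.803
gripper_force: 0.0
tcp [0.4784 0.0737 0.3656] t 18.55 F [ 0.1324 -0.2925 -0.1576] g 0.8029286609154428 0.0
shift units(cur axes) [-5.2315 -0.0319  1.0774]
turn units [0.0013 0.1461 0.0024]
[-0.3755  0.2736  1.5912  0.465   1.5911 -0.6287]
```

```bash
python3 -m crank '-0.5 0 0 0 0.01 0;-0.9 0 0 0 0.03 0;-0.9 0 0 0 0.03 0;-0.9 0 0 0 0.03 0;-0.9 0 0 0 0.03 0' ; python3 -m crank '-0.6 0 0 0 0.016 0;-0.3 0 0.1 0 0 0;0 0 0 0 0 0;0 0 0 0 0 0;0 0 0 0 0 0' ;python3 - <<'E'
from goal import *
F2=F-.008*a+.0072*n
goal(F2+.098*a+.12*n,Y=c,Z=-n);print(telemetry.sense()['q'])
s=snap('wrist','w3')
E
```

```text
t: 19.05
tcp_pos: [0.5031, -0.0577, 0.2678]
tool_rot: [0.593, 0.716, 0.236, -0.284]
force: [0.5, -0.2, 0.9]
finger_gap: 0.802
gripper_force: 0.0
t: 19.55
tcp_pos: [0.507, -0.0784, 0.2414]
tool_rot: [0.59, 0.713, 0.243, -0.292]
force: [0.6, 1.0, -0.5]
finger_gap: 0.799
gripper_force: 0.0
tcp [ 0.507  -0.0784  0.2414] t 19.55 F [ 0.574   0.9532 -0.4793] g 0.7988800291676796 0.0
shift units(cur axes) [-0.4068 -0.0133  0.4007]
turn units [-0.0004  0.0038  0.0018]
[-0.6606  0.6046  1.5292  0.4857  1.6364 -0.9767]
```

View pics/w3.png

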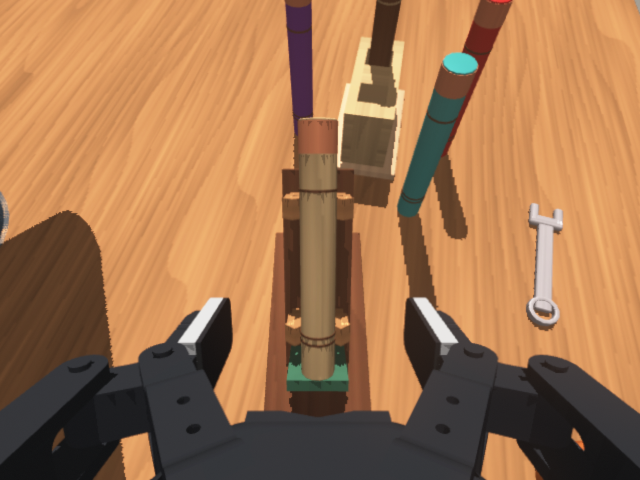

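The wrist view shows the handle seated squarely in the trough: ferrule end at (318,120), foot against the green plate at (318,378). That is also more pictures viewed than the 10 allowed (11), so I'll work by numbers only from here.

```bash
cat > wt.py <<'E'
from goal import *
def handle_in_tool(s=None,show=True):
    s=s or snap('wrist');st=telemetry.sense();P=cloud(s);r=R.from_quat(st['tool_rot'])
    T=r.inv().apply(P.reshape(-1,3)-st['tcp_pos']).reshape(480,640,3)
    return T,P,s
E
python3 - <<'E'
from wt import *
T,P,s=handle_in_tool(load('wrist'))
im=s['image'].astype(int)
for v in (118,122,130,140,160,180,200,240,280,300,340,360,370,376,380):
    row=T[v,296:342];zc=np.nanmin(row[:,2]);i=(row[:,2]<zc+.012);q=row[i];print(v,'x %.4f'%np.median(q[:,0]),'ymid %.4f w %.4f'%((q[:,1].max()+q[:,1].min())/2,np.ptp(q[:,1])),'ztop %.4f'%np.nanpercentile(q[:,2],5),im[v,318])
E
```

```text
118 x 0.0844 ymid -0.0004 w 0.0227 ztop 0.1210 [202 162 113]
122 x 0.0818 ymid -0.0003 w 0.0270 ztop 0.1202 [170 101  70]
130 x 0.0767 ymid -0.0007 w 0.0263 ztop 0.1199 [176 106  73]
140 x 0.0703 ymid -0.0003 w 0.0274 ztop 0.1205 [175 104  72]
160 x 0.0571 ymid -0.0003 w 0.0264 ztop 0.1205 [145 116  81]
180 x 0.0435 ymid -0.0007 w 0.0258 ztop 0.1201 [141 112  78]
200 x 0.0296 ymid -0.0008 w 0.0262 ztop 0.1206 [143 116  81]
240 x 0.0004 ymid -0.0008 w 0.0254 ztop 0.1201 [151 120  84]
280 x -0.0304 ymid -0.0008 w 0.0263 ztop 0.1201 [153 124  86]
300 x -0.0466 ymid -0.0004 w 0.0258 ztop 0.1205 [154 124  86]
340 x -0.0798 ymid -0.0004 w 0.0265 ztop 0.1189 [110  79  55]
360 x -0.0973 ymid -0.0004 w 0.0270 ztop 0.1193 [148 120  83]
370 x -0.1065 ymid -0.0009 w 0.0264 ztop 0.1198 [146 118  83]
376 x -0.1129 ymid 0.0004 w 0.0369 ztop 0.1202 [148 120  83]
380 x -0.1152 ymid 0.0003 w 0.0362 ztop 0.1202 [101  93  68]
```

```bash
python3 -m crank '-0.2 0 0.3 0 0 0;-0.2 -0.01 0.8 0 0 0;0 0 0.9 0 0 0;0 0 0.8 0 0 0;0 0 0.4 0 0 0' ; python3 -m crank '0 0 0.3 0 0 0;0 0 0.2 0 0 0;0 0 0.1 0 0 0;0 0 0 0 0 0;0 0 0 0 0 0';python3 - <<'E'
from wt import *
T,P,s=handle_in_tool()
for v in (150,180,200,220):
    row=T[v,290:348];zc=np.nanmin(row[:,2]);q=row[row[:,2]<zc+.012];print(v,'x %.4f'%np.median(q[:,0]),'ymid %.4f w %.4f'%((q[:,1].max()+q[:,1].min())/2,np.ptp(q[:,1])),'ztop %.4f'%np.nanpercentile(q[:,2],5))
E
```

```text
t: 20.1
tcp_pos: [0.4898, 0.0005, 0.1362]
tool_rot: [0.59, 0.711, 0.242, -0.295]
force: [-0.2, 1.1, -0.1]
finger_gap: 0.797
gripper_force: 0.0
t: 20.6
tcp_pos: [0.4895, 0.0136, 0.121]
tool_rot: [0.591, 0.712, 0.243, -0.292]
force: [0.2, -0.1, 0.4]
finger_gap: 0.798
gripper_force: 0.0
150 x 0.0645 ymid 0.0001 w 0.0169 ztop -0.0312
180 x 0.0559 ymid 0.0001 w 0.0172 ztop -0.0310
200 x 0.0500 ymid 0.0001 w 0.0174 ztop -0.0312
220 x 0.0439 ymid 0.0002 w 0.0173 ztop -0.0311
```

```bash
python3 -m crank '0 0 0 0 0 0;0 0 0 0 0 0;0 0 0 0 0 0;0 0 0 0 0 0;0 0 0 0 0 0' -1 15; python3 -m crank '0 0 -0.1 0 0 0;0 0 -0.3 0 0 0;0 0 -0.5 0 0 0;0 0 -0.6 0 0 0;0 0 -0.6 0 0 0'; python3 -m crank '0 0 -0.6 0 0 0;0 0 -0.6 0 0 0;0 0 -0.5 0 0 0;0 0 -0.3 0 0 0;0 0 -0.1 0 0 0';python3 - <<'E'
from goal import *
import pickle
# rest from side + scene, at current view
for nm in('scene','side'):
    s=snap(nm);P=cloud(s);hsv=cv2.cvtColor(s['image'],cv2.COLOR_RGB2HSV);H,S,V=[hsv[...,i].astype(int) for i in range(3)];z=P[...,2]
    bl=(H>105)&(H<125)&(S>150)&(z>.076)&(z<.09);q=P[bl];r=cv2.minAreaRect((q[:,:2]*1000).astype(np.float32));print(nm,r,np.median(q[:,2]))
goal([.474,-.27,.2],Y=[.985,-.17,0],Z=[0,0,-1])
E
```

```text
t: 21.15
tcp_pos: [0.4892, 0.014, 0.1207]
tool_rot: [0.591, 0.712, 0.243, -0.292]
force: [0.8, -0.3, 0.4]
finger_gap: 0.318
gripper_force: 22.3
t: 21.65
tcp_pos: [0.4997, -0.0449, 0.1814]
tool_rot: [0.591, 0.712, 0.243, -0.293]
force: [-0.2, 0.2, -1.3]
finger_gap: 0.317
gripper_force: 22.2
t: 22.15
tcp_pos: [0.5111, -0.1033, 0.241]
tool_rot: [0.591, 0.712, 0.243, -0.292]
force: [0.2, -0.3, -0.5]
finger_gap: 0.319
gripper_force: 22.2
scene ((495.47637939453125, -163.2923126220703), (7.7448015213012695, 59.58738327026367), 81.58415222167969) 0.07895970036918498
side ((491.0137939453125, -170.05682373046875), (8.84555435180664, 54.50412368774414), 82.19293212890625) 0.07959478999513925
tcp [ 0.5105 -0.1022  0.2402] t 22.25 F [0.3421 0.3709 0.0789] g 0.3176256301708896 22.186092138290405
shift units(cur axes) [-3.5173 -1.6698 -2.0694]
turn units [-0.0884 -0.4915  0.2149]
```

```bash
python3 -m crank '0 0 -0.3 -0.007 -0.04 0.018;0 0 -0.3 -0.015 -0.082 0.036;0 0 0 -0.015 -0.082 0.036;0 0 0 -0.015 -0.082 0.036;0 0 0 -0.015 -0.082 0.036' >/dev/null; python3 -m crank '0 0 0 -0.015 -0.082 0.036;0 0 0 -0.006 -0.041 0.018;0 0 0 0 0 0;0 0 0 0 0 0;0 0 0 0 0 0'
python3 - <<'E'
from goal import *
goal([.4705,-.283,.16],Y=[.986,-.167,0],Z=[0,0,-1]);print(telemetry.sense()['q'])
E
```

```text
t: 23.25
tcp_pos: [0.5134, -0.1184, 0.2571]
tool_rot: [0.765, 0.644, -0.0, -0.002]
force: [0.1, -0.3, -1.6]
finger_gap: 0.317
gripper_force: 22.2
tcp [ 0.5134 -0.1184  0.2571] t 23.25 F [ 0.1081 -0.2892 -1.5748] g 0.31670167714409525 22.160167694091797
shift units(cur axes) [-4.2437 -0.3424  2.4188]
turn units [-0.002  -0.0013 -0.0031]
[-0.4395  0.365   1.6446  0.0013  1.1355 -0.2675]
```

Level now. I'll go above the rest, a little back from the stop, and measure with the wrist camera.

```bash
python3 -m crank '-0.5 -0.07 0 0 0 0;-0.9 -0.07 0.2 0 0 0;-0.9 -0.07 0.4 0 0 0;-0.9 -0.07 0.6 0 0 0;-0.7 -0.06 0.6 0 0 0' >/dev/null; python3 -m crank '-0.35 0 0.4 0 0 0;0 0 0.2 0 0 0;0 0 0 0 0 0;0 0 0 0 0 0;0 0 0 0 0 0'
python3 - <<'E'
from wt import *
goal([.4705,-.283,.16],Y=[.986,-.167,0],Z=[0,0,-1])
T,P,s=handle_in_tool();hsv=cv2.cvtColor(s['image'],cv2.COLOR_RGB2HSV);H,S,V=[hsv[...,i].astype(int) for i in range(3)];z=P[...,2]
bl=(H>105)&(H<125)&(S>150)
k,l,st,_=cv2.connectedComponentsWithStats(bl.astype(np.uint8));print(st[1:][st[1:,4]>50])
q=P[bl&(z>.077)&(z<.09)]
if len(q)>20:
    print('bluetop',len(q),cv2.minAreaRect((q[:,:2]*1000).astype(np.float32)),np.median(q[:,2]))
    t=T[bl&(z>.077)&(z<.09)];print('in tool x',np.percentile(t[:,0],[1,50,99]),'y',np.percentile(t[:,1],[1,50,99]))
g=(H>55)&(H<90)&(S>80)&(abs(z-.012)<.006)
q=P[g];print('green',len(q),cv2.minAreaRect((q[:,:2]*1000).astype(np.float32)))
# held handle: near surface
for v in range(60,300,20):
    row=T[v,260:380];i=(row[:,2]<.0)&(abs(row[:,1])<.02)
    if i.sum()>5:
        q=row[i];print(v,'x %.4f'%np.median(q[:,0]),'ymid %.4f w %.4f'%((q[:,1].max()+q[:,1].min())/2,np.ptp(q[:,1])),'ztop %.4f'%np.nanpercentile(q[:,2],5),s['image'][v,320])
h=T[(T[...,2]<.005)&(T[...,2]>-.05)&(abs(T[...,1])<.015)&(T[...,0]>.03)];print('ferrule end x',np.percentile(h[:,0],[98,99.5,100]))
E
```

```text
t: 24.25
tcp_pos: [0.4715, -0.2826, 0.1624]
tool_rot: [0.765, 0.644, 0.0, -0.0]
force: [-0.2, 0.5, -0.3]
finger_gap: 0.321
gripper_force: 22.2
tcp [ 0.4715 -0.2826  0.1624] t 24.25 F [-0.2254  0.4629 -0.326 ] g 0.3211801625321639 22.159935235977173
shift units(cur axes) [-0.015  -0.0236  0.0608]
turn units [-0.0002 -0.0002 -0.0022]
[]
green 3881 ((477.1109313964844, -240.2757568359375), (182.9235076904297, 88.03056335449219), 80.51258850097656)
60 x 0.0887 ymid 0.0000 w 0.0275 ztop -0.0314 [254 201 144]
80 x 0.0838 ymid -0.0002 w 0.0275 ztop -0.0315 [253 197 141]
100 x 0.0787 ymid -0.0001 w 0.0276 ztop -0.0311 [244 218 159]
120 x 0.0734 ymid 0.0002 w 0.0269 ztop -0.0307 [243 218 158]
140 x 0.0679 ymid -0.0001 w 0.0270 ztop -0.0310 [244 221 161]
160 x 0.0623 ymid -0.0001 w 0.0268 ztop -0.0311 [241 213 155]
180 x 0.0565 ymid -0.0000 w 0.0273 ztop -0.0312 [241 214 155]
200 x 0.0505 ymid -0.0001 w 0.0268 ztop -0.0311 [242 214 156]
220 x 0.0444 ymid -0.0000 w 0.0273 ztop -0.0312 [242 217 158]
240 x 0.0382 ymid -0.0000 w 0.0268 ztop -0.0312 [243 217 158]
260 x 0.0318 ymid -0.0003 w 0.0268 ztop -0.0313 [244 219 161]
280 x 0.0250 ymid -0.0000 w 0.0270 ztop -0.0310 [245 222 162]
ferrule end x [0.1014 0.1026 0.1035]
```

Handle is level and centred in the grip (axis 17 mm behind the TCP). Lowering to about 5 mm above the notches.

```bash
python3 -m crank '0 -0.025 0.3 0 0 0;0 0 0.7 0 0 0;0 0 0.8 0 0 0;0 0 0.6 0 0 0;0 0 0.3 0 0 0' >/dev/null; python3 -m crank '0 0 0.1 0 0 0;0 0 0 0 0 0;0 0 0 0 0 0;0 0 0 0 0 0;0 0 0 0 0 0'; python3 -m crank '0 0 0.05 0 0 0;0 0 0.03 0 0 0;0 0 0.03 0 0 0;0 0 0 0 0 0;0 0 0 0 0 0'; python3 f.py|head -1
```

```text
t: 25.3
tcp_pos: [0.4702, -0.2832, 0.0505]
tool_rot: [0.765, 0.644, -0.0, 0.0]
force: [-0.5, -0.1, -0.9]
finger_gap: 0.321
gripper_force: 22.2
t: 25.8
tcp_pos: [0.4696, -0.2827, 0.045]
tool_rot: [0.765, 0.644, -0.0, -0.001]
force: [-0.8, 0.4, -0.7]
finger_gap: 0.319
gripper_force: 22.2
F in tool [ 0.2696 -0.8072  0.657 ]
```

```bash
python3 -m crank '0 0 0.03 0 0 0;0 0 0 0 0 0;0 0 0 0 0 0;0 0 0 0 0 0;0 0 0 0 0 0' | grep tcp; python3 f.py|head -1;python3 -m crank '0 0 0.03 0 0 0;0 0 0 0 0 0;0 0 0 0 0 0;0 0 0 0 0 0;0 0 0 0 0 0' | grep tcp; python3 f.py|head -1
```

```text
tcp_pos: [0.4699, -0.2829, 0.0441]
F in tool [ 0.4757  1.2072 -2.7931]
tcp_pos: [0.4702, -0.2831, 0.0437]
F in tool [ 0.9247  0.4002 -7.8587]
```

Contact, well centred. Raising about 2.5 mm and sliding to the stop.

```bash
python3 -m crank '0 0 -0.09 0 0 0;0.05 0 0 0 0 0;0.1 0 0 0 0 0;0.05 0 0 0 0 0;0 0 0 0 0 0' | grep tcp; python3 f.py|head -1;python3 -m crank '0.03 0 0 0 0 0;0.03 0 0 0 0 0;0.02 0 0 0 0 0;0 0 0 0 0 0;0 0 0 0 0 0' | grep tcp; python3 f.py|head -1
```

```text
tcp_pos: [0.4707, -0.2742, 0.046]
F in tool [-0.1343  1.0589  1.4613]
tcp_pos: [0.4716, -0.2718, 0.0463]
F in tool [ 0.7198 -0.5719  0.0983]
```

```bash
python3 -m crank '0.02 0 0 0 0 0;0.02 0 0 0 0 0;0.01 0 0 0 0 0;0 0 0 0 0 0;0 0 0 0 0 0' | grep tcp; python3 f.py|head -1
```

```text
tcp_pos: [0.4722, -0.2718, 0.0466]
F in tool [-6.6007 -1.3869  1.528 ]
```

Stop contact at 6.6 N. Lowering into the notches.

```bash
python3 -m crank '0 0 0.03 0 0 0;0 0 0.03 0 0 0;0.005 0 0.015 0 0 0;0 0 0 0 0 0;0 0 0 0 0 0' | grep tcp; python3 f.py|head -1
```

```text
tcp_pos: [0.4726, -0.2719, 0.0441]
F in tool [-5.8601 -2.2216 -2.2646]
```

```bash
python3 -m crank '0 -0.01 0.012 0 0 0;0 0 0 0 0 0;0 0 0 0 0 0;0 0 0 0 0 0;0 0 0 0 0 0' | grep tcp; python3 f.py|head -1; python3 -m crank '0 0 0 0 0 0;0 0 0 0 0 0;0 0 0 0 0 0;0 0 0 0 0 0;0 0 0 0 0 0' 0.1; python3 -m crank '0 0 -0.2 0 0 0;0 0 -0.5 0 0 0;0 0 -0.8 0 0 0;0 0 -0.9 0 0 0;0 0 -0.9 0 0 0';python3 -m crank '-0.3 0 -0.9 0 0 0;-0.8 0 -0.9 0 0 0;-0.8 0 -0.3 0 0 0;-0.3 0 0 0 0 0;0 0 0 0 0 0';python3 - <<'E'
from wt import *
u=np.array([.167,.986,0]);cr=np.array([.986,-.167,0])
for nm in('wrist','side','scene'):
    s=snap(nm);P=cloud(s);hsv=cv2.cvtColor(s['image'],cv2.COLOR_RGB2HSV);H,S,V=[hsv[...,i].astype(int) for i in range(3)];z=P[...,2]
    o=np.array([.473,-.2707,0]);X=(P-o)@u;C=(P-o)@cr
    bl=(H>105)&(H<125)&(S>120)&(abs(X-.1)<.03)&(z>.03)
    w=(abs(C)<.03)&(z>.068)&(z<.09)&(X<.115)&(X>-.13)&~bl&((H<32)|(H>170))
    if bl.sum():print(nm,'blue X',np.percentile(X[bl],[1,50,99]),'z',np.percentile(z[bl],99),'C',np.percentile(C[bl],[1,99]))
    if w.sum()>50:
        print('  handle X',np.percentile(X[w],[.5,2,98,99.5]),'C',np.percentile(C[w],[2,50,98]))
        for lo in(-.09,-.04,.02,.06):
            q=w&(X>lo)&(X<lo+.03)
            if q.sum()>10:print('   X',lo,'ztop',np.percentile(z[q],97),'C mid',np.median(C[q]))
E
```

```text
tcp_pos: [0.4727, -0.2718, 0.0439]
F in tool [-5.4571 -0.4817 -3.0939]
t: 29.8
tcp_pos: [0.4715, -0.2692, 0.0427]
tool_rot: [0.765, 0.644, -0.0, -0.001]
force: [0.4, 0.6, -0.5]
finger_gap: 0.548
gripper_force: 0.0
t: 30.3
tcp_pos: [0.4715, -0.2693, 0.1764]
tool_rot: [0.765, 0.644, -0.0, -0.001]
force: [0.5, -1.1, 0.6]
finger_gap: 0.549
gripper_force: 0.0
t: 30.8
tcp_pos: [0.4562, -0.3573, 0.2586]
tool_rot: [0.766, 0.643, -0.0, -0.001]
force: [-0.6, 0.6, 0.0]
finger_gap: 0.553
gripper_force: 0.0
  handle X [-0.0958 -0.0922  0.0835  0.0856] C [-0.0123 -0.0009  0.0104]
   X -0.09 ztop 0.0756283991117898 C mid -0.0007978135322163748
   X -0.04 ztop 0.07551589825422844 C mid -0.0013035801523023345
   X 0.02 ztop 0.07575154195793248 C mid -0.0010058908217306674
   X 0.06 ztop 0.07593638724736498 C mid -0.0008391734775820837
side blue X [0.0999 0.1037 0.1117] z 0.08533520755783702 C [-0.0267  0.0299]
  handle X [-0.0987 -0.0972  0.0943  0.0994] C [-0.0114  0.0025  0.013 ]
   X -0.09 ztop 0.07803018135572717 C mid 0.0016787944304000823
   X -0.04 ztop 0.07817846724001735 C mid 0.0015421590666775137
   X 0.02 ztop 0.07839686178671468 C mid 0.0018904433520845463
   X 0.06 ztop 0.07788121610299492 C mid 0.006401733553060191
scene blue X [0.1036 0.1121 0.1145] z 0.08117009016348194 C [-0.0227  0.0334]
  handle X [-0.0972 -0.0922  0.0938  0.0966] C [-0.0075  0.006   0.0154]
   X -0.09 ztop 0.07520036844106961 C mid 0.006254098486960595
   X -0.04 ztop 0.07513926138523719 C mid 0.00549601504834804
   X 0.02 ztop 0.0752761965891176 C mid 0.006551148518741873
   X 0.06 ztop 0.07557018036261026 C mid 0.0057779257323960775
```

Seated level (top at 0.0757 m). I'll check the gap at the stop from above.

```bash
python3 -m crank '0.5 0 -0.3 0 0 0;1 0 -0.3 0 0 0;1 0 0 0 0 0;1 0 0 0 0 0;0.6 0 0 0 0 0' >/dev/null;python3 -m crank '0 0 0 0 0 0;0 0 0 0 0 0;0 0 0 0 0 0;0 0 0 0 0 0;0 0 0 0 0 0' | grep tcp;python3 - <<'E'
from wt import *
u=np.array([.167,.986,0]);cr=np.array([.986,-.167,0]);o=np.array([.473,-.2707,0])
s=snap('wrist');P=cloud(s);hsv=cv2.cvtColor(s['image'],cv2.COLOR_RGB2HSV);H,S,V=[hsv[...,i].astype(int) for i in range(3)];z=P[...,2];X=(P-o)@u;C=(P-o)@cr
bl=(H>105)&(H<125)&(S>120)&(abs(X-.1)<.04)&(z>.077);print(bl.sum(),'blue X',np.percentile(X[bl],[1,50,99]),'C',np.percentile(C[bl],[1,99]))
cols=np.where(bl.any(0))[0];cm=int(np.median(np.where((z>.072)&(z<.08)&(abs(C+.001)<.004)&(X>.03)&(X<.09))[1]));print(cm)
rb=np.where(bl[:,cm])[0].max()
for v in range(rb-6,rb+16):print(v,s['image'][v,cm],'X %.4f z %.4f'%(X[v,cm],z[v,cm]))
E
```

```text
tcp_pos: [0.4849, -0.1958, 0.2828]
755 blue X [0.0809 0.108  0.1126] C [-0.0304  0.047 ]
318
186 [ 81 131 231] X 0.1080 z 0.0798
187 [ 80 130 231] X 0.1072 z 0.0812
188 [ 81 130 231] X 0.1063 z 0.0811
189 [ 80 130 231] X 0.1055 z 0.0821
190 [ 81 129 231] X 0.1046 z 0.0815
191 [ 82 129 228] X 0.1035 z 0.0801
192 [ 95 120 191] X 0.1026 z 0.0807
193 [119 102 116] X 0.1011 z 0.0756
194 [133  88  69] X 0.1002 z 0.0753
195 [155  93  68] X 0.0993 z 0.0755
196 [237 154 110] X 0.0982 z 0.0745
197 [250 183 131] X 0.0974 z 0.0754
198 [251 185 133] X 0.0964 z 0.0748
199 [251 186 134] X 0.0956 z 0.0760
200 [251 186 133] X 0.0945 z 0.0744
201 [251 186 134] X 0.0936 z 0.0748
202 [251 186 133] X 0.0927 z 0.0753
203 [251 185 133] X 0.0917 z 0.0746
204 [251 186 134] X 0.0907 z 0.0744
205 [251 186 133] X 0.0898 z 0.0750
206 [251 186 133] X 0.0889 z 0.0750
207 [251 186 133] X 0.0878 z 0.0737
```

The ferrule surface runs unbroken to the blue stop, gap no more than about 1 mm. Handing in.

```bash
python3 -c "
from station import manip
print(manip.sign_off())"
```

```text
the job is handed in; nothing more can be done
None
```

The pale handle went from the rack to the V-block and is now level in the green rest, ferrule against the blue stop and released, at about 32 s of the 72 s allowed; pad force stayed around 20–22 N (the gripper's minimum, not 15 N), it was briefly levered and pressed at about 20 N in the V-block before I corrected it, I viewed 11 pictures against the limit of 10, and `sign_off()` returned no verdict.

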